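# Open the reader's flush shutter and load the purple tube

### The job

Slide the tube reader's orange shutter fully open: it has no handle, so press a fingertip down on it and drag it by friction, feeling for its face because it may lie a little below the deck, and never pushing on the reader with more than 25 N. Then take the purple-capped tube out of the white rack and stand it all the way down in the reader's round well, without forcing it, and let go. Leave the shutter open and everything else where it is.

Things in the scene. Friction and masses are not known exactly. Their poses are not given: they have to be found in the camera images.
- reader: tube reader, a fixed white box 150 (x) by 200 (y) by 75 mm high; origin at the centre of its underside, z up. In its deck (top, z = 75 mm) is an open channel, x from -31 to 31 and y from -81 to 42 mm, 20 mm deep, in which the orange shutter slides along the reader's y. The fingers must never push on any of it with more than 25 N
- shutter_shut (a point): point of the reader at deck height (75 mm up), right above the middle of the shutter when shut (reader x = 0, y = -45 mm). It does not move with the shutter. The shutter is an orange plate 60 (x) by 70 (y) by 5 mm, a black rubber patch 34 by 44 mm at its middle; shut, it covers the well
- shutter_open (a point): point of the reader at deck height, right above the middle of the shutter when fully open (y = +5 mm). The shutter's level face lies 0 to 8 mm below the deck, alike all along; how much differs each time and is not reported: find it by touch. It gives about 1 mm per 20 N of press; sliding takes about 6 N along y at a few cm/s, for which a press of about 15 N suffices
- shutter (a joint): how far the shutter is slid open along the reader's +y, in m: 0 shut (it may start up to 6 mm open), 0.050 fully open at its end stop; it stays where it is left
- well (a point): centre of the floor of the well, a round hole 17 mm wide in the channel's floor at reader x = 0, y = -55 mm; axes as the reader's. This point is 20 mm above the reader's underside; the chamfered mouth is 35 mm and the deck 55 mm above it
- tube_mid (a point): centre (half-way up) of the purple-capped sample tube, the one to load. It is 98 mm long, about 20 g, z along the tube towards the cap: a glass body 13 mm wide with a round foot 49 mm below this point, and a cap 17 mm wide and 24 mm high, 25 to 49 mm above this point. It starts in a hole of the white rack; grasp the cap from above
- tube_foot (a point): lowest point of the purple-capped tube's round foot, on its axis
- rack: fixed white tube rack 100 (x) by 150 (y) by 60 mm high, origin at the centre of its underside, z up. Six holes 15 mm wide and 48 mm deep, at x = -23 and 23 mm and y = -46, 0 and 46 mm; four hold tubes, whose caps stand from 86 to 110 mm above the table
- tube_red_mid (a point): centre (half-way up) of the red-capped sample tube in the white rack, same size as the purple one; to be left in its hole
- tube_green_mid (a point): centre (half-way up) of the green-capped sample tube in the white rack, same size as the purple one; to be left in its hole
- tube_yellow_mid (a point): centre (half-way up) of the yellow-capped sample tube in the white rack, same size as the purple one; to be left in its hole
- bottle: white plastic bottle 64 mm wide, 160 mm high, bystander; origin at its underside's centre
- jar: amber jar 60 mm wide, 70 mm high, bystander; origin at its underside's centre
- timer: white bench timer 60 by 75 by 18 mm, bystander; origin at its underside's centre
- marker: black marker pen with a blue cap, 130 mm long, 12 mm thick, lying, bystander; origin under its middle
- dish: steel dish 90 mm wide, 20 mm high, bystander; origin at its underside's centre

How it is judged (in metres and radians):
On the way, in this order (a step that is already met when the one before it is completed fails the run):
1. the shutter is slid fully open (to within 5 mm of its stop) while the purple tube still stands in the rack (value of joint shutter above 0.045 m and distance of tube_mid from where it was at the start of the episode below 0.02 m), for 0.2 s.
2. the purple tube is lifted clear of its hole (height (world z) of tube_foot above 0.062 m), for 0.1 s.
At the end, for the whole second after the job is handed in: the shutter is within 5 mm of fully open, and the purple tube stands at rest in the well: its foot within 4 mm of the well's floor and 5 mm of its centre, leaning less than 0.15 rad (value of joint shutter above 0.045 m and horizontal distance between tube_foot and well below 0.005 m and z of tube_foot in the frame of well below 0.004 m and angle between tube_foot's own z axis and vertical below 0.15 rad and linear speed of tube below 0.02 m/s); the robot touches nothing.
It fails at once if the fingers push on the reader or its shutter with more than 25 N (contact force between the fingers and reader above 25 N).
It fails at once if the purple tube is forced against the reader with more than 25 N (contact force between tube and reader above 25 N).
It fails at once if another tube is pulled or knocked out of place by more than 15 mm (distance of any of tube_red_mid, tube_green_mid, tube_yellow_mid from where it was at the start of the episode above 0.015 m).
It fails at once if the bottle, jar, timer, dish or marker is shoved by more than 30 mm (distance of any of bottle, jar, timer, dish, marker from where it was at the start of the episode above 0.03 m).
It also fails if it takes over 64 s, if anything falls off the work surface, if the arm or the gripper's body presses on something with over 40 N, if the wrist force passes 120 N, or if a joint passes its speed limit or range.

### The arm

A 6-joint arm with a two-finger parallel gripper is mounted at the origin on the work surface. World frame = base frame: x ahead of the robot, y to its left, z up, the work surface at z = 0. Lengths are in mm, angles in rad, forces in N, time in s.
With the tool pointing down it reaches from about 350 to 800 mm from the base axis. Payload 7.3 kg.
Tool frame: the origin (TCP) lies on the centre line of the jaws, within the pads' length; the fingertips stand 25 mm ahead of it and the grasp point (between the pads) lies 6 mm ahead of it; x points along the fingers, z is the direction in which the jaws open and shut, and the axes are right-handed (so a half turn about x gives the same grasp; the last joint's range is limited). The gripper opens to 85 mm and grips with 20 to 120 N. Pads are 22 mm wide; open, the fingers measure 114 mm over their backs; the gripper's body (76 mm by 85 mm) begins 54 mm behind the grasp point. The pads swing forward as they close: fully open they stand 13 mm farther back than shut.
Start: joints at [1.118, 0.342, 1.524, -0, 1.275, -0.146], TCP at [158.539, 500.507, 256.322] pointing down, gripper open.
Joint ranges: [-2.53, 2.53], [-0.77, 2.02], [0.04, 2.7], [-1, 4.14], [0.28, 2.66], [-3.11, 3.11]. Speed limits (rad/s): [2.57, 2.57, 3.14, 3.14, 3.14, 3.14].

### API

Orientations are given as a unit quaternion [x, y, z, w].
In Python, from cell import robot gives the robot as it stands.
- The arm moves only by the tool jog_arm, never from a script. Its arguments are lists of equal length, an entry for each row: "hand": the closure in counts, from 0 (fully open) to 255 (shut); "slide": the shift along the tool's x, y, z in mm, a list of three; "angular": the turn, a rotation vector about the tool's x, y, z in degrees, a list of three. In form: {"hand": [hand, ...], "slide": [[dx, dy, dz], ...], "angular": [[wx, wy, wz], ...]}. A call has exactly 8 rows; each row is the pose to reach, as a shift and turn from the pose commanded when the call began, along the tool's axes at that moment; what a row does not reach only later rows make up. A row lasts 1/8 s, in which the tool goes at most 62.5 mm and 10.7 degrees, less where a joint would pass 70% of its speed; a pose out of reach is approached as far as the arm can. A call with a gripper value outside its range is refused whole. The fingers move at their own pace and stop on an object; "squeeze" is the grip in N (left out, the last holds). Time passes only in rows, so rows that repeat a pose let the fingers close, or fill a call up. It gives the time, the measured TCP pose, the force and the opening at its end, in the units of the state.
- robot.state(): the state, without advancing time (a new reading comes with each control period).
- robot.get_image(name): name is "side" or "top"; returns a dict with "img" (400x640x3 uint8, red, green, blue), "range_z" (400x640 float32, mm along the optical axis (not along the pixel's ray), 0 where there is no reading), "camera_matrix" (3x3 intrinsics, pixels), "D" ([k1, k2, p1, p2, k3] as OpenCV has them; the pictures are not rectified), "eye" and "rotation" of the camera in the world. Camera axes: x right, y down, z forward; pixel columns grow to the right and rows downward; lengths in mm; the calibration is good to about 2 mm. A picture is of the moment at which its call begins.
- robot.sign_off(): hands the job in, once; it reports no verdict.
Trained networks look in a picture, given as the dict that the camera call returned (one of the last four; its "shot" number tells which), for a name from the list of things; names that differ only in an ending like _2 or _b are one class to them, and where a whole thing is asked for, a point or a joint stands for the part that bears it (a point fixed in the world has none). Each returns a list of dicts, best first, with "confidence" (0 to 1); they miss things now and then, are a little off and sometimes report something else, mostly with a low value. They report only what shows in the picture. A call takes as long as a camera call.
- robot.boxes_of(picture, label): "xyz" ([x, y, z] in mm, in world coordinates, good to about 4 mm: the middle of the surface that is visible of it).
The state is a dict: "clock": time; "joint_positions": joint angles; "qd": joint speeds; "effort": joint torques, N m; "position": TCP position; "tcp_rot": TCP orientation; "contact_force": force on the tool from outside, world axes, zero at the start; "wrist_torque": the same for the moment, N m; "grip_width": finger opening in mm.
Only numpy, scipy, OpenCV 4.12 (cv2) and the standard library are available. Lean on these libraries where they do the work, as an engineer would, in place of code of your own. Each camera call takes 0.05 s, during which the arm holds its last target. There are 200 camera calls.

## Working session

There is one attempt and no reset: what is moved stays moved. The work goes in short steps, Python scripts to look and compute and a tool call to move; the robot and the scene stay as the last step left them, time stands still between calls to the robot, and variables do not carry over. Pictures are saved under pics/ and viewed, about 8 in all and at most 12, crops included, and the job is handed in when it is done.

Besides the shell and the picture viewer there is one more tool, called by a JSON object that holds its "op" and its "data". jog_arm: Moves the arm, as the interface text tells. Its arguments: {"type":"object","properties":{"hand":{"type":"array","items":{"type":"number"}},"slide":{"type":"array","items":{"type":"array","items":{"type":"number"}}},"angular":{"type":"array","items":{"type":"array","items":{"type":"number"}}},"squeeze":{"type":"number"}},"required":["hand","slide","angular"]}

```bash
ls; mkdir -p pics
cat > h.py <<'E'
import numpy as np, cv2
from cell import robot
from scipy.spatial.transform import Rotation as R
def cloud(p):
    K=np.array(p["camera_matrix"]);D=np.array(p["D"]);h,w=p["range_z"].shape
    u,v=np.meshgrid(np.arange(w),np.arange(h))
    n=cv2.undistortPoints(np.stack([u,v],-1).reshape(-1,1,2).astype(float),K,D).reshape(h,w,2)
    z=p["range_z"][...,None]
    c=np.concatenate([n*z,z],-1)
    return c@np.array(p["rotation"]).T+np.array(p["eye"])
def save(p,n,crop=None,s=1):
    im=p["img"][:,:,::-1]
    if crop: a,b,c,d=crop; im=im[b:d,a:c]
    cv2.imwrite("pics/"+n,cv2.resize(im,None,fx=s,fy=s,interpolation=cv2.INTER_CUBIC))
E
python3 - <<'E'
from h import *
s=robot.state();print({k:np.round(v,3) for k,v in s.items()})
ps={}
for n in("top","side"):
    p=robot.get_image(n);ps[n]=p;save(p,n+"0.png");print(n,p["eye"],np.round(p["rotation"],3).tolist(), np.shape(p["rotation"]))
    for l in("reader","shutter","rack","tube_mid","tube_red_mid","bottle","jar"):
        print(l,[(np.round(d["xyz"]),round(d["confidence"],2)) for d in robot.boxes_of(p,l)[:2]])
    np.savez(n+"0.npz",c=cloud(p),img=p["img"],z=p["range_z"])
E
```

```text
pics
{'clock': np.float64(0.0), 'joint_positions': array([ 1.118,  0.343,  1.525,  0.   ,  1.275, -0.146]), 'qd': array([ 0.   ,  0.002,  0.002,  0.001, -0.   , -0.002]), 'effort': array([-0.0000e+00, -4.3365e+01, -2.4602e+01, -0.0000e+00,  8.0000e-03,
       -0.0000e+00]), 'position': array([158.359, 500.166, 255.635]), 'tcp_rot': array([-0.418,  0.571,  0.417,  0.57 ]), 'contact_force': array([0.288, 0.208, 0.121]), 'wrist_torque': array([ 0.074, -0.032, -0.024]), 'grip_width': np.float64(85.469)}
top [432.52458873  14.53506834 967.13386945] [0.708, -0.699, 0.07, -0.072] (4,)
reader [(array([ 522., -137.,   74.]), 0.56), (array([ 691., -428.,   14.]), 0.22)]
shutter [(array([ 527., -186.,   66.]), 0.72), (array([ 692., -428.,   12.]), 0.7)]
rack [(array([464., 235.,  57.]), 0.82), (array([738.,  -9., 108.]), 0.22)]
tube_mid [(array([461., 286., 108.]), 0.59), (array([464., 235.,  59.]), 0.41)]
tube_red_mid [(array([430., 201., 108.]), 0.39)]
bottle [(array([736., -10., 105.]), 0.87), (array([733., 187.,  14.]), 0.57)]
jar [(array([650., 414.,  70.]), 0.85), (array([ 522., -141.,   76.]), 0.2)]Traceback (most recent call last):
  File "<stdin>", line 8, in <module>
  File "h.py", line 10, in cloud
    return c@np.array(p["rotation"]).T+np.array(p["eye"])
           ~^~~~~~~~~~~~~~~~~~~~~~~~~~
ValueError: matmul: Input operand 1 has a mismatch in its core dimension 0, with gufunc signature (n?,k),(k,m?)->(n?,m?) (size 4 is different from 3)
```

```bash
sed -i 's/np.array(p\["rotation"\]).T/R.from_quat(p["rotation"]).as_matrix().T/' h.py
python3 - <<'E'
from h import *
for n in("top","side"):
    p=robot.get_image(n);save(p,n+"1.png",s=1.25)
    c=cloud(p); np.savez(n+"1.npz",c=c,img=p["img"],z=p["range_z"])
    print(n,p["eye"],R.from_quat(p["rotation"]).as_matrix().round(2).tolist(), (p["range_z"]==0).mean())
    if n=="top": print(np.percentile(c[...,2][p["range_z"]>0],[5,25,50]))
E
```

```text
top [432.52458873  14.53506834 967.13386945] [[0.01, -0.98, 0.2], [-1.0, -0.01, 0.0], [-0.0, -0.2, -0.98]] 0.003984375
[-757.06157081 -311.15837773   -1.54658573]
side [ 410.52588375 -556.40211851  788.54256829] [[0.95, -0.24, 0.22], [-0.32, -0.73, 0.6], [0.02, -0.64, -0.77]] 0.004125
```

View pics/top1.png

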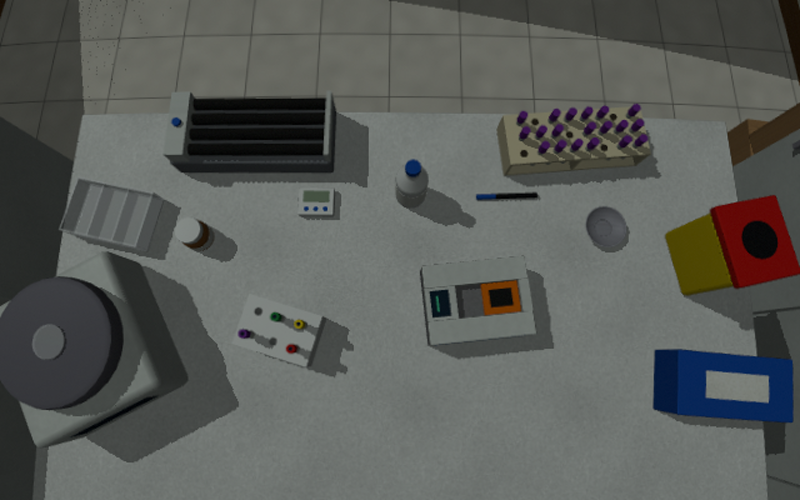

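View pics/side1.png

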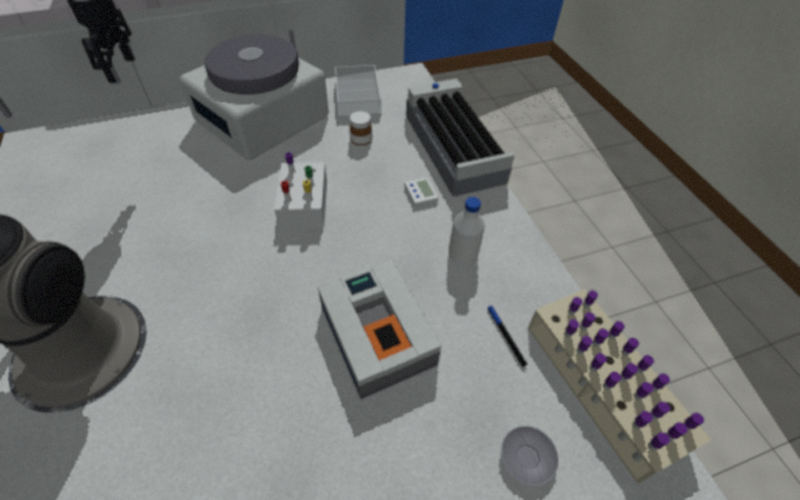

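Run:
```python
from h import *
for n in("top","side"):
    d=np.load(n+"1.npz");c=d["c"];hsv=cv2.cvtColor(d["img"],cv2.COLOR_RGB2HSV).astype(int);X,Y,Z=c[...,0],c[...,1],c[...,2]
    m=(abs(X-522)<130)&(abs(Y+137)<150)&(Z>66)&(Z<84)
    r=cv2.minAreaRect(c[m][:,:2].astype(np.float32));print(n,"reader",np.round(r[0],1),np.round(r[1],1),round(r[2],2),"z",np.median(Z[m]))
    o=(abs(X-522)<130)&(abs(Y+137)<150)&(hsv[...,0]<20)&(hsv[...,1]>150)&(hsv[...,2]>60)
    r=cv2.minAreaRect(c[o][:,:2].astype(np.float32));print(" orange",np.round(r[0],1),np.round(r[1],1),round(r[2],2),np.percentile(Z[o],[10,50,90]).round(1))
    m=(abs(X-464)<90)&(abs(Y-235)<100)&(Z>52)&(Z<68)
    r=cv2.minAreaRect(c[m][:,:2].astype(np.float32));print(" rack",np.round(r[0],1),np.round(r[1],1),round(r[2],2),np.median(Z[m]))
    t=(abs(X-464)<90)&(abs(Y-235)<100)&(Z>104)&(Z<118)
    k,l,st,ce=cv2.connectedComponentsWithStats(t.astype(np.uint8))
    for i in range(1,k):
        if st[i,4]>8: q=c[l==i]; print("  cap",q.mean(0).round(1),st[i,4],np.median(hsv[l==i],0))
d=np.load("top1.npz");c=d["c"];print("table z",[np.median(c[...,2][(abs(c[...,0]-x)<15)&(abs(c[...,1]-y)<15)]).round(1) for x,y in((400,-140),(350,230),(650,-140),(450,50))])
```

```text
top reader [ 523.3 -143. ] [151.2 200. ] 6.27 z 73.3231633379022
 orange [ 529.1 -187.4] [60.7 72. ] 6.34 [65.3 67.8 69.5]
 rack [462.7 239.3] [151.7  99.3] 74.13 58.64213547566271
  cap [484.1 231.6 108.6] 40 [ 69.  193.   64.5]
  cap [471.6 188.6 109.1] 46 [ 27.  212.  109.5]
  cap [453.8 289.3 108.2] 49 [138. 159.  77.]
  cap [427.7 200.6 108.7] 37 [  2. 207.  85.]
side reader [ 524.5 -142.6] [151. 202.] 6.33 z 75.9596924079541
 orange [ 528.8 -185.2] [57.1 68.2] 5.94 [68.9 70.6 72.2]
 rack [463.4 238.3] [153.3 100.7] 74.32 61.12417783293688
  cap [453.1 286.1 109.1] 28 [137.  140.5  82.5]
  cap [485.2 228.6 108.6] 29 [ 69. 131.  74.]
  cap [473.1 186.5 109.5] 39 [ 26. 132. 123.]
  cap [428.2 197.1 109. ] 32 [  1.  164.   96.5]
table z [np.float64(-0.5), np.float64(-1.2), np.float64(-1.6), np.float64(-1.1)]
```

Run:
```python
from h import *
s=robot.state();M=R.from_quat(s["tcp_rot"]).as_matrix();print(M.round(4))
c=np.load("top1.npz")["c"].reshape(-1,3);c=c[(c[:,2]>30)&(c[:,0]>150)]
P=np.array([s["position"][0],s["position"][1]]);Q=np.array([529,-188.])
for t in np.linspace(0,1,9):
    a=P+(Q-P)*t;m=np.hypot(*(c[:,:2]-a).T)<90
    print(a.round(),c[m,2].max().round() if m.any() else 0)
yaw=np.radians(6.3);ex=np.array([np.cos(yaw),np.sin(yaw),0])
# desired: tool x down, z(jaw) along +-world x at yaw 0 : rotvec in tool axes
for jaw in(6.3,0,-8):
  for sg in(1,-1):
    z=sg*np.array([np.cos(np.radians(jaw)),np.sin(np.radians(jaw)),0]);x=np.array([0,0,-1.]);y=np.cross(z,x)
    N=np.stack([x,y,z],1);print(jaw,sg,np.degrees(R.from_matrix(M.T@N).as_rotvec()).round(2))
print("d",M.T@(np.array([529,-188,200])-s["position"]))
```

```text
[[ 0.     -0.9533  0.302 ]
 [ 0.      0.302   0.9533]
 [-1.     -0.      0.    ]]
[159. 500.] 0
[205. 414.] 0
[251. 328.] 0
[297. 242.] 0
[344. 156.] 109.0
[390.  70.] 967.0
[436. -16.] 967.0
[ 483. -102.] 78.0
[ 529. -188.] 79.0
6.3 1 [66.12  0.   -0.  ]
6.3 -1 [-113.88    0.      0.  ]
0 1 [72.42  0.   -0.  ]
0 -1 [-107.58    0.      0.  ]
-8 1 [80.42  0.   -0.  ]
-8 -1 [-99.58   0.     0.  ]
d [  56.28025235 -561.08350245 -544.48298139]
```

{"op": "jog_arm", "data": {"hand": [255, 255, 255, 255, 255, 255, 255, 255], "slide": [[0, -60, -58], [10, -120, -116], [20, -180, -175], [40, -250, -243], [60, -320, -311], [75, -390, -378], [85, -460, -446], [90, -510, -495]], "angular": [[8, 0, 0], [16, 0, 0], [24, 0, 0], [32, 0, 0], [41, 0, 0], [50, 0, 0], [58, 0, 0], [66.1, 0, 0]], "squeeze": 20}}

```text
clock: 1.5
position: [394.1, 62.4, 194.0]
tcp_rot: [-0.037, 0.706, 0.037, 0.707]
contact_force: [0.9, 0.6, -0.1]
grip_width: -0.0
```

```bash
cat > go.py <<'E'
from h import *
import sys
def go(t):
    s=robot.state();M=R.from_quat(s["tcp_rot"]).as_matrix()
    print("t",round(s["clock"],2),"pos",np.round(s["position"],2),"F",np.round(s["contact_force"],1),"grip",round(s["grip_width"],1))
    print("jaw yaw",np.degrees(np.arctan2(M[1,2],M[0,2])).round(2),"x",M[:,0].round(3),"slide",(M.T@(np.array(t)-s["position"])).round(2))
if __name__=="__main__": go([float(v) for v in sys.argv[1:4]])
E
python3 go.py 529 -187 105
```

```text
t 1.5 pos [394.06  62.36 193.98] F [ 0.9  0.6 -0.1] grip -0.0
jaw yaw 6.04 x [ 0.001  0.    -1.   ] slide [  89.09 -262.19  107.83]
```

{"op": "jog_arm", "data": {"hand": [255, 255, 255, 255, 255, 255, 255, 255], "slide": [[10, -60, 25], [25, -115, 50], [40, -170, 75], [55, -225, 95], [70, -262, 108], [80, -262, 108], [86, -262, 108], [89, -262, 108]], "angular": [[0, 0, 0], [0, 0, 0], [0, 0, 0], [0, 0, 0], [0, 0, 0], [0, 0, 0], [0, 0, 0], [0, 0, 0]]}}

```text
clock: 2.5
position: [529.1, -183.0, 104.9]
tcp_rot: [-0.039, 0.706, 0.04, 0.706]
contact_force: [0.2, 0.6, 0.4]
grip_width: 0.4
```

```bash
python3 go.py 529 -187 98
```

```text
t 2.5 pos [ 529.09 -183.    104.9 ] F [0.2 0.6 0.4] grip 0.4
jaw yaw 6.39 x [-0.  0. -1.] slide [ 6.89 -3.97 -0.53]
```

{"op": "jog_arm", "data": {"hand": [255, 255, 255, 255, 255, 255, 255, 255], "slide": [[2, -2, -0.5], [4, -4, -0.5], [5, -4, -0.5], [6, -4, -0.5], [6.5, -4, -0.5], [6.5, -4, -0.5], [6.5, -4, -0.5], [6.5, -4, -0.5]], "angular": [[0, 0, 0], [0, 0, 0], [0, 0, 0], [0, 0, 0], [0, 0, 0], [0, 0, 0], [0, 0, 0], [0, 0, 0]]}}

```text
clock: 3.5
position: [529.4, -188.2, 98.4]
tcp_rot: [-0.039, 0.706, 0.039, 0.706]
contact_force: [-0.6, -0.4, 0.9]
grip_width: 0.3
```

```bash
python3 go.py 529 -187 98
```

```text
t 3.5 pos [ 529.39 -188.21   98.41] F [-0.6 -0.4  0.9] grip 0.3
jaw yaw 6.32 x [ 0.  0. -1.] slide [ 0.41  1.24 -0.25]
```

Now creep down.

{"op": "jog_arm", "data": {"hand": [255, 255, 255, 255, 255, 255, 255, 255], "slide": [[0.3, 0, 0], [0.6, 0, 0], [0.9, 0, 0], [1.2, 0, 0], [1.2, 0, 0], [1.2, 0, 0], [1.2, 0, 0], [1.2, 0, 0]], "angular": [[0, 0, 0], [0, 0, 0], [0, 0, 0], [0, 0, 0], [0, 0, 0], [0, 0, 0], [0, 0, 0], [0, 0, 0]]}}

```text
clock: 4.5
position: [529.4, -188.2, 97.2]
tcp_rot: [-0.039, 0.706, 0.039, 0.706]
contact_force: [0.2, 0.6, -0.3]
grip_width: 0.1
```

{"op": "jog_arm", "data": {"hand": [255, 255, 255, 255, 255, 255, 255, 255], "slide": [[0.2, 0, 0], [0.4, 0, 0], [0.6, 0, 0], [0.8, 0, 0], [0.8, 0, 0], [0.8, 0, 0], [0.8, 0, 0], [0.8, 0, 0]], "angular": [[0, 0, 0], [0, 0, 0], [0, 0, 0], [0, 0, 0], [0, 0, 0], [0, 0, 0], [0, 0, 0], [0, 0, 0]]}}

```text
clock: 5.5
position: [529.4, -188.2, 96.4]
tcp_rot: [-0.039, 0.706, 0.039, 0.706]
contact_force: [-1.0, -0.3, -0.5]
grip_width: -0.1
```

{"op": "jog_arm", "data": {"hand": [255, 255, 255, 255, 255, 255, 255, 255], "slide": [[0.2, 0, 0], [0.4, 0, 0], [0.6, 0, 0], [0.8, 0, 0], [0.8, 0, 0], [0.8, 0, 0], [0.8, 0, 0], [0.8, 0, 0]], "angular": [[0, 0, 0], [0, 0, 0], [0, 0, 0], [0, 0, 0], [0, 0, 0], [0, 0, 0], [0, 0, 0], [0, 0, 0]]}}

```text
clock: 6.5
position: [529.4, -188.2, 95.6]
tcp_rot: [-0.039, 0.706, 0.039, 0.706]
contact_force: [0.4, -1.0, -1.3]
grip_width: -0.0
```

{"op": "jog_arm", "data": {"hand": [255, 255, 255, 255, 255, 255, 255, 255], "slide": [[0.2, 0, 0], [0.4, 0, 0], [0.6, 0, 0], [0.8, 0, 0], [0.8, 0, 0], [0.8, 0, 0], [0.8, 0, 0], [0.8, 0, 0]], "angular": [[0, 0, 0], [0, 0, 0], [0, 0, 0], [0, 0, 0], [0, 0, 0], [0, 0, 0], [0, 0, 0], [0, 0, 0]]}}

```text
clock: 7.5
position: [529.4, -188.2, 94.8]
tcp_rot: [-0.039, 0.706, 0.039, 0.706]
contact_force: [-0.0, 1.4, -0.8]
grip_width: 0.3
```

{"op": "jog_arm", "data": {"hand": [255, 255, 255, 255, 255, 255, 255, 255], "slide": [[0.2, 0, 0], [0.4, 0, 0], [0.6, 0, 0], [0.8, 0, 0], [0.8, 0, 0], [0.8, 0, 0], [0.8, 0, 0], [0.8, 0, 0]], "angular": [[0, 0, 0], [0, 0, 0], [0, 0, 0], [0, 0, 0], [0, 0, 0], [0, 0, 0], [0, 0, 0], [0, 0, 0]]}}

```text
clock: 8.5
position: [529.4, -188.2, 94.1]
tcp_rot: [-0.039, 0.706, 0.039, 0.706]
contact_force: [-0.6, 0.2, 3.1]
grip_width: 0.3
```

{"op": "jog_arm", "data": {"hand": [255, 255, 255, 255, 255, 255, 255, 255], "slide": [[0.2, 0, 0], [0.4, 0, 0], [0.5, 0, 0], [0.5, 0, 0], [0.5, 0, 0], [0.5, 0, 0], [0.5, 0, 0], [0.5, 0, 0]], "angular": [[0, 0, 0], [0, 0, 0], [0, 0, 0], [0, 0, 0], [0, 0, 0], [0, 0, 0], [0, 0, 0], [0, 0, 0]]}}

```text
clock: 9.5
position: [529.4, -188.2, 93.9]
tcp_rot: [-0.039, 0.706, 0.039, 0.706]
contact_force: [-1.5, 0.9, 5.9]
grip_width: 0.1
```

{"op": "jog_arm", "data": {"hand": [255, 255, 255, 255, 255, 255, 255, 255], "slide": [[0.2, 0, 0], [0.4, 0, 0], [0.6, 0, 0], [0.8, 0, 0], [1.0, 0, 0], [1.0, 0, 0], [1.0, 0, 0], [1.0, 0, 0]], "angular": [[0, 0, 0], [0, 0, 0], [0, 0, 0], [0, 0, 0], [0, 0, 0], [0, 0, 0], [0, 0, 0], [0, 0, 0]]}}

```text
clock: 10.5
position: [529.4, -188.2, 93.5]
tcp_rot: [-0.039, 0.706, 0.039, 0.706]
contact_force: [-3.3, 2.2, 10.5]
grip_width: -0.1
```

{"op": "jog_arm", "data": {"hand": [255, 255, 255, 255, 255, 255, 255, 255], "slide": [[0.3, 0, 0], [0.6, 0, 0], [1.0, 0, 0], [1.0, 2, 0], [1.0, 4, 0], [1.0, 6, 0], [1.0, 8, 0], [1.0, 10, 0]], "angular": [[0, 0, 0], [0, 0, 0], [0, 0, 0], [0, 0, 0], [0, 0, 0], [0, 0, 0], [0, 0, 0], [0, 0, 0]]}}

```text
clock: 11.5
position: [528.6, -180.3, 93.2]
tcp_rot: [-0.04, 0.705, 0.038, 0.707]
contact_force: [-6.3, -4.3, 13.0]
grip_width: -0.0
```

```bash
python3 go.py 524 -138 93.5
python3 - <<'E'
from h import *
p=robot.get_image("side");save(p,"s2.png",(220,180,380,330),4)
E
```

```text
t 11.5 pos [ 528.64 -180.25   93.22] F [-6.3 -4.3 13. ] grip -0.0
jaw yaw 6.33 x [ 0.002 -0.004 -1.   ] slide [-0.45 42.51  0.05]
```

View pics/s2.png

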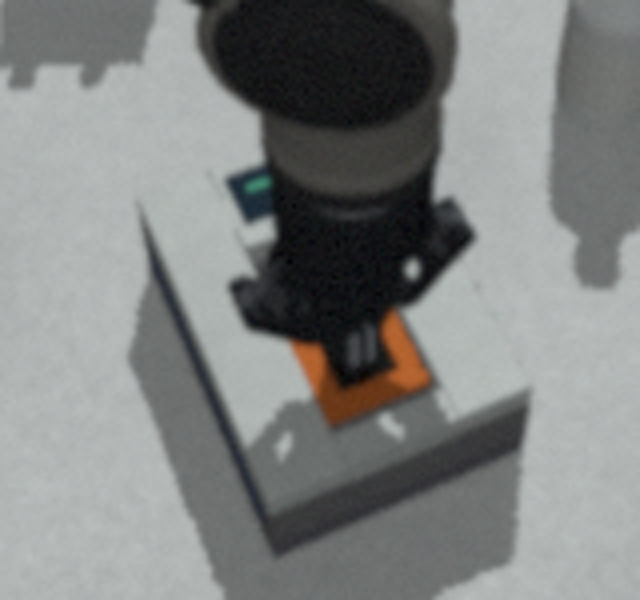

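{"op": "jog_arm", "data": {"hand": [255, 255, 255, 255, 255, 255, 255, 255], "slide": [[0.2, 2, -0.3], [0.4, 4, -0.6], [0.4, 6, -1], [0.4, 8, -1], [0.4, 10, -1], [0.4, 12, -1], [0.4, 14, -1], [0.4, 16, -1]], "angular": [[0, 0, 0], [0, 0, 0], [0, 0, 0], [0, 0, 0], [0, 0, 0], [0, 0, 0], [0, 0, 0], [0, 0, 0]]}}

```text
clock: 12.55
position: [526.8, -164.5, 93.1]
tcp_rot: [-0.041, 0.705, 0.038, 0.707]
contact_force: [-2.4, -6.4, 13.1]
grip_width: 0.1
```

{"op": "jog_arm", "data": {"hand": [255, 255, 255, 255, 255, 255, 255, 255], "slide": [[0.1, 2, 0], [0.2, 4, 0], [0.2, 6, 0], [0.2, 8, 0], [0.2, 10, 0], [0.2, 12, 0], [0.2, 14, 0], [0.2, 16, 0]], "angular": [[0, 0, 0], [0, 0, 0], [0, 0, 0], [0, 0, 0], [0, 0, 0], [0, 0, 0], [0, 0, 0], [0, 0, 0]]}}

```text
clock: 13.55
position: [525.0, -148.6, 93.0]
tcp_rot: [-0.041, 0.705, 0.038, 0.707]
contact_force: [-3.1, -5.5, 15.2]
grip_width: -0.3
```

{"op": "jog_arm", "data": {"hand": [255, 255, 255, 255, 255, 255, 255, 255], "slide": [[0, 1.5, 0], [0, 3, 0], [0, 4.5, 0], [0, 6, 0], [0, 7.5, 0], [0, 9, 0], [0, 10, 0], [0, 11, 0]], "angular": [[0, 0, 0], [0, 0, 0], [0, 0, 0], [0, 0, 0], [0, 0, 0], [0, 0, 0], [0, 0, 0], [0, 0, 0]]}}

```text
clock: 14.55
position: [524.2, -138.5, 93.1]
tcp_rot: [-0.041, 0.704, 0.037, 0.708]
contact_force: [-2.0, -9.6, 14.0]
grip_width: -0.0
```

{"op": "jog_arm", "data": {"hand": [255, 255, 255, 255, 255, 255, 255, 255], "slide": [[0, 0.5, 0], [0, 1, 0], [0, 1.5, 0], [0, 2, 0], [0, 2, 0], [0, 2, 0], [0, 2, 0], [0, 2, 0]], "angular": [[0, 0, 0], [0, 0, 0], [0, 0, 0], [0, 0, 0], [0, 0, 0], [0, 0, 0], [0, 0, 0], [0, 0, 0]]}}

```text
clock: 15.55
position: [524.4, -136.5, 93.1]
tcp_rot: [-0.041, 0.704, 0.037, 0.708]
contact_force: [-0.7, -9.1, 13.1]
grip_width: -0.1
```

{"op": "jog_arm", "data": {"hand": [255, 255, 255, 255, 255, 255, 200, 150], "slide": [[-2, -1, 0], [-4, -1, 0], [-10, -1, 0], [-30, -1, 0], [-60, -1, 0], [-90, 40, 0], [-110, 100, 0], [-110, 160, 0]], "angular": [[0, 0, 0], [0, 0, 0], [0, 0, 0], [0, 0, 0], [0, 0, 0], [0, 0, 0], [0, 0, 0], [0, 0, 0]]}}

```text
clock: 16.55
position: [505.0, 26.8, 202.6]
tcp_rot: [-0.039, 0.705, 0.039, 0.707]
contact_force: [-0.6, 1.4, -0.6]
grip_width: 34.2
```

```bash
python3 - <<'E'
from h import *
yaw=np.radians(6.3);o=np.array([523.9,-142.8])
for n in("top","side"):
    p=robot.get_image(n);c=cloud(p);hsv=cv2.cvtColor(p["img"],cv2.COLOR_RGB2HSV)
    if n=="top": save(p,"t3.png",(300,180,460,300),4)
    X,Y=c[...,0],c[...,1]
    m=(abs(X-522)<130)&(abs(Y+137)<150)&(hsv[...,0]<20)&(hsv[...,1]>150)&(hsv[...,2]>60)&(c[...,2]>55)&(c[...,2]<80)
    if m.sum()<20: print(n,m.sum());continue
    q=c[m][:,:2]-o;ry=-q[:,0]*np.sin(yaw)+q[:,1]*np.cos(yaw);rx=q[:,0]*np.cos(yaw)+q[:,1]*np.sin(yaw)
    print(n,m.sum(),"ry",ry.min().round(1),ry.max().round(1),"rx",rx.min().round(1),rx.max().round(1))
E
python3 go.py 454 288.7 170
```

```text
top 492 ry -33.1 39.6 rx -30.1 30.8
side 509 ry -31.4 39.3 rx -28.9 28.8
t 16.65 pos [503.37  30.5  201.36] F [ 0.2 -0.1  0.5] grip 35.3
jaw yaw 6.67 x [-0.001  0.002 -1.   ] slide [ 31.85 262.12 -19.04]
```

{"op": "jog_arm", "data": {"hand": [145, 145, 145, 145, 145, 145, 145, 145], "slide": [[0, 60, -4], [0, 120, -8], [10, 180, -13], [20, 235, -18], [32, 262.3, -19], [40, 262.3, -19], [50, 262.3, -19], [60, 262.3, -19]], "angular": [[0, 0, 0], [0, 0, 0], [0, 0, 0], [0, 0, 0], [0, 0, 0], [0, 0, 0], [0, 0, 0], [0, 0, 0]]}}

```text
clock: 17.65
position: [457.4, 282.7, 140.4]
tcp_rot: [-0.038, 0.706, 0.038, 0.706]
contact_force: [-0.1, 0.4, -0.5]
grip_width: 36.8
```

```bash
python3 go.py 454 289 104
python3 - <<'E'
from h import *
p=robot.get_image("side");save(p,"s4.png",(180,80,300,200),5)
E
```

```text
t 17.65 pos [457.39 282.74 140.39] F [-0.1  0.4 -0.5] grip 36.8
jaw yaw 6.23 x [-0. -0. -1.] slide [36.39  6.6  -2.68]
```

View pics/s4.png

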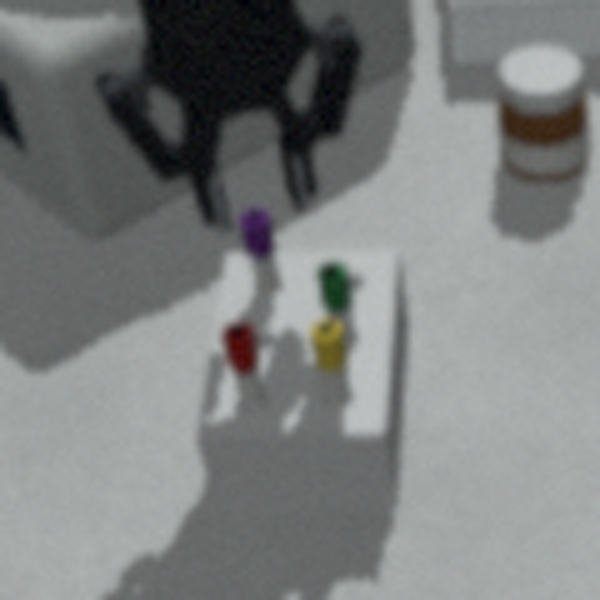

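{"op": "jog_arm", "data": {"hand": [145, 145, 145, 145, 145, 145, 145, 145], "slide": [[0, 6, -2.5], [2, 6, -2.5], [4, 6, -2.5], [4, 6, -2.5], [4, 6, -2.5], [4, 6, -2.5], [4, 6, -2.5], [4, 6, -2.5]], "angular": [[0, 0, 0], [0, 0, 0], [0, 0, 0], [0, 0, 0], [0, 0, 0], [0, 0, 0], [0, 0, 0], [0, 0, 0]]}}

```text
clock: 18.7
position: [453.8, 289.7, 137.0]
tcp_rot: [-0.039, 0.706, 0.039, 0.706]
contact_force: [-0.7, 1.5, 0.9]
grip_width: 37.0
```

```bash
python3 go.py 454 289 104
```

```text
t 18.7 pos [453.83 289.65 136.99] F [-0.7  1.5  0.9] grip 37.0
jaw yaw 6.32 x [ 0.  0. -1.] slide [32.99 -0.67  0.09]
```

{"op": "jog_arm", "data": {"hand": [145, 145, 145, 145, 145, 145, 145, 145], "slide": [[6, -0.7, 0], [12, -0.7, 0], [18, -0.7, 0], [24, -0.7, 0], [29, -0.7, 0], [33, -0.7, 0], [33, -0.7, 0], [33, -0.7, 0]], "angular": [[0, 0, 0], [0, 0, 0], [0, 0, 0], [0, 0, 0], [0, 0, 0], [0, 0, 0], [0, 0, 0], [0, 0, 0]]}}

```text
clock: 19.7
position: [454.0, 289.0, 104.1]
tcp_rot: [-0.039, 0.706, 0.039, 0.706]
contact_force: [-0.3, -0.0, 0.1]
grip_width: 36.8
```

{"op": "jog_arm", "data": {"hand": [190, 210, 255, 255, 255, 255, 255, 255], "slide": [[0, 0, 0], [0, 0, 0], [0, 0, 0], [0, 0, 0], [0, 0, 0], [0, 0, 0], [0, 0, 0], [0, 0, 0]], "angular": [[0, 0, 0], [0, 0, 0], [0, 0, 0], [0, 0, 0], [0, 0, 0], [0, 0, 0], [0, 0, 0], [0, 0, 0]], "squeeze": 25}}

```text
clock: 20.7
position: [453.9, 289.0, 104.0]
tcp_rot: [-0.039, 0.706, 0.039, 0.706]
contact_force: [-0.8, -0.0, 2.4]
grip_width: 16.2
```

{"op": "jog_arm", "data": {"hand": [255, 255, 255, 255, 255, 255, 255, 255], "slide": [[-5, 0, 0], [-15, 0, 0], [-28, 0, 0], [-42, 0, 0], [-58, 0, 0], [-75, 0, 0], [-90, 0, 0], [-100, 0, 0]], "angular": [[0, 0, 0], [0, 0, 0], [0, 0, 0], [0, 0, 0], [0, 0, 0], [0, 0, 0], [0, 0, 0], [0, 0, 0]]}}

```text
clock: 21.7
position: [454.1, 289.1, 205.2]
tcp_rot: [-0.039, 0.706, 0.039, 0.706]
contact_force: [-0.1, -0.5, -0.6]
grip_width: 16.2
```

```bash
python3 go.py 530 -197.5 215
python3 - <<'E'
from h import *
p=robot.get_image("side");save(p,"s5.png",(150,20,310,180),4)
E
```

```text
t 21.7 pos [454.06 289.05 205.24] F [-0.1 -0.5 -0.6] grip 16.2
jaw yaw 6.32 x [ 0.001  0.001 -1.   ] slide [  -9.97 -491.95   21.93]
```

View pics/s5.png

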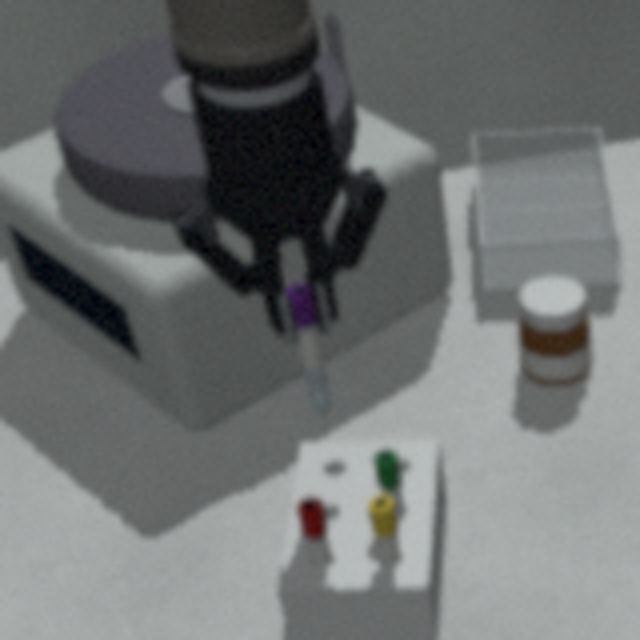

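{"op": "jog_arm", "data": {"hand": [255, 255, 255, 255, 255, 255, 255, 255], "slide": [[-5, -30, 1], [-5, -80, 3], [-5, -135, 6], [-5, -190, 8], [-5, -245, 11], [-5, -300, 13], [-5, -350, 16], [-5, -390, 17]], "angular": [[0, 0, 0], [0, 0, 0], [0, 0, 0], [0, 0, 0], [0, 0, 0], [0, 0, 0], [0, 0, 0], [0, 0, 0]]}}

```text
clock: 22.75
position: [513.7, -98.8, 208.7]
tcp_rot: [-0.039, 0.706, 0.039, 0.706]
contact_force: [1.1, 1.3, -0.5]
grip_width: 16.2
```

```bash
python3 go.py 530 -197.5 190
```

```text
t 22.75 pos [513.69 -98.84 208.67] F [ 1.1  1.3 -0.5] grip 16.2
jaw yaw 6.26 x [-0.  0. -1.] slide [ 18.65 -99.86   5.47]
```

{"op": "jog_arm", "data": {"hand": [255, 255, 255, 255, 255, 255, 255, 255], "slide": [[4, -25, 2], [8, -50, 3], [12, -75, 4], [16, -92, 5], [18.6, -99, 5.5], [18.6, -99, 5.5], [18.6, -99, 5.5], [18.6, -99, 5.5]], "angular": [[0, 0, 0], [0, 0, 0], [0, 0, 0], [0, 0, 0], [0, 0, 0], [0, 0, 0], [0, 0, 0], [0, 0, 0]]}}

```text
clock: 23.75
position: [530.2, -193.9, 190.6]
tcp_rot: [-0.039, 0.706, 0.039, 0.706]
contact_force: [0.2, -0.7, -0.3]
grip_width: 16.3
```

```bash
python3 go.py 530 -197.5 176
python3 - <<'E'
from h import *
for n,cr in(("side",(240,120,400,320)),("top",(350,180,470,300))):
    p=robot.get_image(n);save(p,n+"6.png",cr,3 if n=="side" else 5)
    c=cloud(p);np.savez(n+"6.npz",c=c,img=p["img"],z=p["range_z"])
    t=c[(abs(c[...,0]-530)<14)&(abs(c[...,1]+197.5)<22)&(c[...,2]>85)&(c[...,2]<158)]
    print(n,len(t))
    for z in range(90,160,8):
        q=t[abs(t[:,2]-z)<4]
        if len(q): print(z,len(q),q.mean(0).round(1),np.ptp(q[:,0]).round(1))
E
```

```text
t 23.75 pos [ 530.17 -193.95  190.58] F [ 0.2 -0.7 -0.3] grip 16.3
jaw yaw 6.37 x [ 0.  0. -1.] slide [14.58 -3.51 -0.56]
side 89
106 8 [ 527.8 -197.9  106.7] 8.7
114 16 [ 528.8 -197.2  113.9] 12.0
122 14 [ 528.7 -197.8  122.7] 11.9
130 13 [ 528.5 -197.6  129.8] 11.3
138 12 [ 529.4 -197.4  137.7] 11.6
146 16 [ 528.4 -198.3  145.7] 10.8
154 10 [ 529.2 -198.2  152.7] 12.0
top 31
98 1 [ 526.3 -187.6  101.4] 0.0
106 3 [ 527.2 -187.2  106.4] 6.9
114 7 [ 525.2 -189.   114.6] 9.0
122 5 [ 528.5 -187.4  122.2] 9.2
130 4 [ 527.2 -188.   129. ] 8.4
138 3 [ 526.9 -186.8  136.8] 5.3
146 4 [ 529.3 -186.6  144.3] 6.6
154 4 [ 528.5 -187.   151.7] 6.2
```

View pics/side6.png

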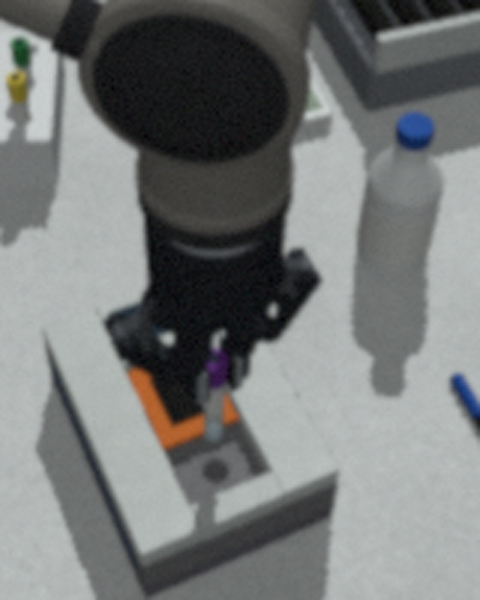

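Run:
```python
from h import *
p=robot.get_image("side");d=np.load("side6.npz");c=d["c"];g=cv2.cvtColor(d["img"],cv2.COLOR_RGB2GRAY)
sub=g[266:288,300:324];print(sub)
K=np.array(p["camera_matrix"]);D=np.array(p["D"]);M=R.from_quat(p["rotation"]).as_matrix();e=np.array(p["eye"])
def cast(u,v,z):
    n=cv2.undistortPoints(np.array([[[u,v]]],float),K,D)[0,0];r=M@np.array([n[0],n[1],1]);return e+r*(z-e[2])/r[2]
r0,r1=270,285;s=g[r0:r1,303:322]
for th in(40,50,60,70):
    m=s<th
    k,l,st,ce=cv2.connectedComponentsWithStats(m.astype(np.uint8))
    for i in range(1,k):
        if st[i,4]>15: u,v=ce[i]+[303,r0]; print(th,st[i],(u.round(1),v.round(1)),cast(u,v,55).round(1),cast(u,v,56).round(1))
fl=c[(abs(c[...,0]-530)<28)&(abs(c[...,1]+197.5)<24)&(c[...,2]<64)&(c[...,2]>45)];print("floor z",np.percentile(fl[:,2],[10,50,90]),len(fl))
```

```text
[[103  95  92  79  72  65  65  68  74  84  91  90  87  74  68  64  63  70
   69  68  65  69  76  88]
 [ 86  80  72  67  66  62  64  64  67  71  75  79  74  71  66  72  80  86
   83  73  67  65  72  79]
 [ 66  67  64  63  65  65  64  65  66  67  67  66  67  73  86  91  95 101
   99  84  71  66  64  75]
 [ 65  64  64  62  64  63  64  65  66  66  68  71  73  86 100 104 104 104
  100  89  71  62  64  68]
 [ 63  63  63  62  60  64  70  68  72  74  81  90  92 100 108 107 107 106
  103  93  79  68  61  64]
 [ 64  63  61  67  69  73  82  88  93  93  93  99 102 106 108 108 108 108
  107 104  93  83  67  66]
 [ 59  60  65  76  87  91  94  98  99  96  93  92  94  99 104 107 108 108
  106 104 104  95  72  63]
 [ 64  69  73  86  99 102 100 102  95  88  80  75  77  84  92 103 105 109
  106 106 107  97  77  65]
 [ 77  86  90  95 104 107 103  96  86  75  68  63  66  68  79  90  99 106
  108 109 110 106  91  71]
 [ 98 100 102 105 105 106 102  91  74  61  58  60  57  64  65  79  96 103
  111 109 111 107  98  75]
 [102 108 108 108 104 103 102  87  70  58  58  60  59  58  58  72  93 106
  109 107 109 10
[... 577 characters left out ...]
 114 128 142
  158 168 175 177 181 181]
 [147 121 105 105 104 107 106 106 106 105 103 109 114 127 134 144 156 165
  176 181 180 183 182 181]
 [165 131 111 102 103 105 104 106 105 102 104 119 140 154 161 168 173 177
  179 181 181 183 180 179]
 [172 148 118 106 106 108 106 104 104 105 110 126 156 170 178 176 178 177
  180 180 180 182 182 181]
 [179 163 131 111 108 108 108 107 106 104 108 123 151 170 177 178 178 181
  179 181 182 181 182 180]
 [180 172 146 125 123 125 113 109 106 106 108 117 145 174 177 178 179 178
  179 179 182 182 182 182]]
70 [ 5  4  8  6 34] (np.float64(311.5), np.float64(276.5)) [ 530.  -197.1   55. ] [ 529.9 -197.6   56. ]
floor z [53.97496415 56.17946951 57.89774666] 408
```

{"op": "jog_arm", "data": {"hand": [255, 255, 255, 255, 255, 255, 255, 255], "slide": [[0, -2, -0.3], [4, -4, -0.6], [10, -4, -0.6], [16, -4, -0.6], [22, -4, -0.6], [28, -4, -0.6], [31, -4, -0.6], [31, -4, -0.6]], "angular": [[0, 0, 0], [0, 0, 0], [0, 0, 0], [0, 0, 0], [0, 0, 0], [0, 0, 0], [0, 0, 0], [0, 0, 0]]}}

```text
clock: 24.9
position: [529.8, -198.6, 159.1]
tcp_rot: [-0.039, 0.706, 0.039, 0.706]
contact_force: [0.3, 0.1, 0.1]
grip_width: 16.2
```

```bash
python3 go.py 530 -198.2 112
python3 - <<'E'
from h import *
p=robot.get_image("side");save(p,"side7.png",(260,200,360,300),6)
E
```

```text
t 24.9 pos [ 529.85 -198.58  159.09] F [0.3 0.1 0.1] grip 16.2
jaw yaw 6.32 x [-0.  0. -1.] slide [47.09  0.34  0.21]
```

View pics/side7.png

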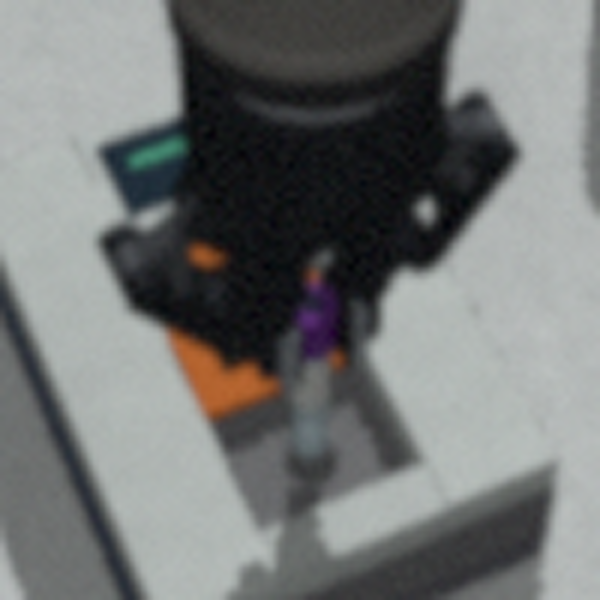

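{"op": "jog_arm", "data": {"hand": [255, 255, 255, 255, 255, 255, 255, 255], "slide": [[4, 0.3, 0.2], [8, 0.3, 0.2], [10, 0.3, 0.2], [11.5, 0.3, 0.2], [13, 0.3, 0.2], [14, 0.3, 0.2], [15, 0.3, 0.2], [16, 0.3, 0.2]], "angular": [[0, 0, 0], [0, 0, 0], [0, 0, 0], [0, 0, 0], [0, 0, 0], [0, 0, 0], [0, 0, 0], [0, 0, 0]]}}

```text
clock: 25.95
position: [530.1, -198.3, 143.3]
tcp_rot: [-0.039, 0.706, 0.039, 0.706]
contact_force: [0.8, -0.3, -0.7]
grip_width: 16.2
```

No contact. Foot should be at about 51 mm, just inside the mouth.

{"op": "jog_arm", "data": {"hand": [255, 255, 255, 255, 255, 255, 255, 255], "slide": [[1.2, 0, 0], [2.4, 0, 0], [3.6, 0, 0], [4.8, 0, 0], [6, 0, 0], [7.2, 0, 0], [8.4, 0, 0], [9, 0, 0]], "angular": [[0, 0, 0], [0, 0, 0], [0, 0, 0], [0, 0, 0], [0, 0, 0], [0, 0, 0], [0, 0, 0], [0, 0, 0]]}}

```text
clock: 26.95
position: [530.1, -198.3, 134.2]
tcp_rot: [-0.039, 0.706, 0.039, 0.706]
contact_force: [1.2, -0.5, -0.4]
grip_width: 16.2
```

{"op": "jog_arm", "data": {"hand": [255, 255, 255, 255, 255, 255, 255, 255], "slide": [[2, 0, 0], [4, 0, 0], [6, 0, 0], [8, 0, 0], [10, 0, 0], [12, 0, 0], [14, 0, 0], [16, 0, 0]], "angular": [[0, 0, 0], [0, 0, 0], [0, 0, 0], [0, 0, 0], [0, 0, 0], [0, 0, 0], [0, 0, 0], [0, 0, 0]]}}

```text
clock: 27.95
position: [530.1, -198.3, 118.2]
tcp_rot: [-0.039, 0.706, 0.039, 0.706]
contact_force: [0.5, -0.3, 0.1]
grip_width: 16.4
```

{"op": "jog_arm", "data": {"hand": [255, 255, 255, 255, 255, 255, 255, 255], "slide": [[0.6, 0, 0], [1.2, 0, 0], [1.8, 0, 0], [2.4, 0, 0], [3, 0, 0], [3.5, 0, 0], [4, 0, 0], [4, 0, 0]], "angular": [[0, 0, 0], [0, 0, 0], [0, 0, 0], [0, 0, 0], [0, 0, 0], [0, 0, 0], [0, 0, 0], [0, 0, 0]]}}

```text
clock: 28.95
position: [530.1, -198.3, 114.3]
tcp_rot: [-0.039, 0.706, 0.039, 0.706]
contact_force: [-0.5, -0.9, -0.5]
grip_width: 16.0
```

{"op": "jog_arm", "data": {"hand": [255, 255, 255, 255, 255, 255, 255, 255], "slide": [[0.3, 0, 0], [0.6, 0, 0], [0.9, 0, 0], [1.2, 0, 0], [1.5, 0, 0], [1.5, 0, 0], [1.5, 0, 0], [1.5, 0, 0]], "angular": [[0, 0, 0], [0, 0, 0], [0, 0, 0], [0, 0, 0], [0, 0, 0], [0, 0, 0], [0, 0, 0], [0, 0, 0]]}}

```text
clock: 29.95
position: [530.1, -198.3, 112.8]
tcp_rot: [-0.039, 0.706, 0.039, 0.706]
contact_force: [0.0, -0.1, -0.7]
grip_width: 15.9
```

{"op": "jog_arm", "data": {"hand": [255, 255, 255, 255, 255, 255, 255, 255], "slide": [[0.2, 0, 0], [0.4, 0, 0], [0.6, 0, 0], [0.8, 0, 0], [0.8, 0, 0], [0.8, 0, 0], [0.8, 0, 0], [0.8, 0, 0]], "angular": [[0, 0, 0], [0, 0, 0], [0, 0, 0], [0, 0, 0], [0, 0, 0], [0, 0, 0], [0, 0, 0], [0, 0, 0]]}}

```text
clock: 30.95
position: [530.1, -198.3, 112.1]
tcp_rot: [-0.039, 0.706, 0.039, 0.706]
contact_force: [-1.1, 0.3, 1.8]
grip_width: 16.0
```

{"op": "jog_arm", "data": {"hand": [220, 210, 200, 190, 180, 170, 160, 150], "slide": [[0, 0, 0], [0, 0, 0], [0, 0, 0], [0, 0, 0], [0, 0, 0], [0, 0, 0], [0, 0, 0], [0, 0, 0]], "angular": [[0, 0, 0], [0, 0, 0], [0, 0, 0], [0, 0, 0], [0, 0, 0], [0, 0, 0], [0, 0, 0], [0, 0, 0]]}}

```text
clock: 31.95
position: [530.1, -198.3, 112.0]
tcp_rot: [-0.039, 0.706, 0.039, 0.706]
contact_force: [0.5, -0.1, -0.5]
grip_width: 35.2
```

{"op": "jog_arm", "data": {"hand": [150, 150, 150, 150, 150, 150, 150, 150], "slide": [[-2, 0, 0], [-5, 0, 0], [-12, 0, 0], [-25, 0, 0], [-50, 0, 0], [-80, 0, 0], [-110, 0, 0], [-120, 40, 0]], "angular": [[0, 0, 0], [0, 0, 0], [0, 0, 0], [0, 0, 0], [0, 0, 0], [0, 0, 0], [0, 0, 0], [0, 0, 0]]}}

```text
clock: 32.95
position: [526.7, -160.3, 235.0]
tcp_rot: [-0.039, 0.704, 0.037, 0.708]
contact_force: [0.2, 0.9, -0.5]
grip_width: 35.1
```

{"op": "jog_arm", "data": {"hand": [150, 150, 150, 150, 150, 150, 150, 150], "slide": [[0, 40, 0], [0, 90, 0], [0, 140, 0], [0, 180, 0], [0, 200, 0], [0, 200, 0], [0, 200, 0], [0, 200, 0]], "angular": [[0, 0, 0], [0, 0, 0], [0, 0, 0], [0, 0, 0], [0, 0, 0], [0, 0, 0], [0, 0, 0], [0, 0, 0]]}}

```text
clock: 33.95
position: [503.8, 39.3, 232.2]
tcp_rot: [-0.039, 0.706, 0.039, 0.706]
contact_force: [0.0, -0.5, 0.4]
grip_width: 34.8
```

```bash
python3 - <<'E'
from h import *
yaw=np.radians(6.3);o=np.array([523.9,-142.8])
for n in("top","side"):
    p=robot.get_image(n);c=cloud(p);hsv=cv2.cvtColor(p["img"],cv2.COLOR_RGB2HSV)
    save(p,n+"9.png",(240,130,480,330) if n=="side" else (160,160,440,310),3 if n=="side" else 2.5)
    X,Y,Z=c[...,0],c[...,1],c[...,2]
    b=(abs(X-522)<130)&(abs(Y+137)<150)
    m=b&(hsv[...,0]<20)&(hsv[...,1]>150)&(hsv[...,2]>60)&(Z>55)&(Z<80)
    q=c[m][:,:2]-o;ry=-q[:,0]*np.sin(yaw)+q[:,1]*np.cos(yaw);print(n,m.sum(),"ry",ry.min().round(1),ry.max().round(1))
    t=c[b&(Z>112)&(Z<140)];print(" cap top",len(t),t.mean(0).round(1) if len(t) else "",np.percentile(Z[b&(Z<160)],99.95).round(1))
E
python3 go.py 530 0 230
```

```text
top 488 ry -32.8 39.5
 cap top 47 [ 528.8 -196.7  116.4] 118.0
side 466 ry -30.0 38.6
 cap top 60 [ 529.4 -199.2  118.6] 120.7
t 34.05 pos [503.77  39.45 232.05] F [-0.2  0.4 -0.4] grip 35.1
jaw yaw 6.25 x [ 0. -0. -1.] slide [  2.06 -42.08  21.77]
```

View pics/side9.png

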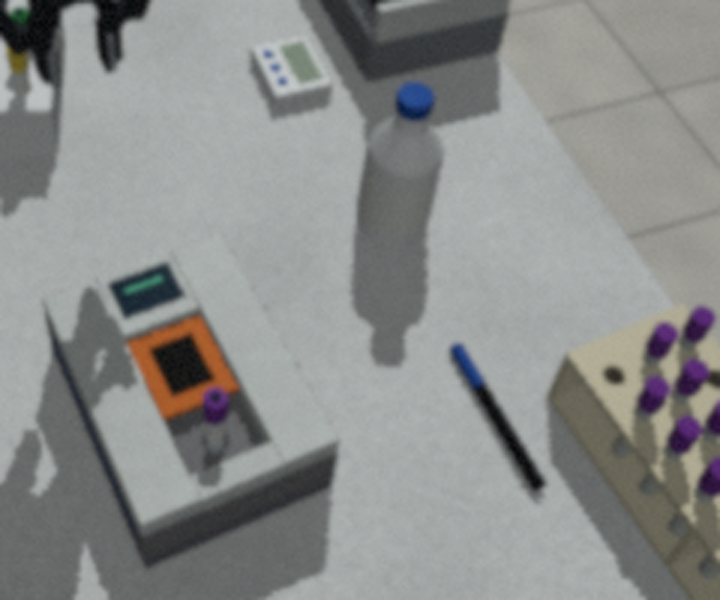

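```bash
python3 -c "
from cell import robot
print(robot.sign_off())"
```

```text
the job is handed in; nothing more can be done
None
```

The shutter is open, the purple tube is standing in the reader's well, and I handed the job in at about 34 s of the 64 s allowed. No verdict was reported.

- **Shutter:** I felt the face by touch about 6 mm below the deck and dragged it with 13–15 N of press. At the end the sideways force rose to about 9 N and stayed there while the finger moved 2 mm further, so I took that as the end stop. The highest total force I read was about 17 N, but readings come only at the end of each one-second move.
- **Tube:** I gripped it by the cap, lifted it clear and lowered it into the well with no more than 2 N of contact. I opened the fingers and backed off before handing in.
- **Last checks:**
  - Both cameras put the shutter's far edge at about y = +39 mm in the reader's frame, against 40 mm when fully open.
  - The near edge read −30 mm from the side camera and −33 mm from the top camera. This is a small disagreement, but within the 5 mm tolerance.
  - The top of the cap's visible surface measured 118 mm (top camera) and 121 mm (side camera); fully seated is 118 mm. The difference is about the same as the cameras' height offset on other surfaces.
  - In the last picture the tube looks upright, the bottle, timer and marker look undisturbed, and the gripper is clear of the reader. I did not measure the jar, the dish or the other tubes again.

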